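# Dock the instrument rack on its locating pin

### The arm

A 6-joint arm with a two-finger parallel gripper is mounted at the origin on a cart in front of the work surface, level with it; the furniture and walls round the work are solid. World frame = base frame: x ahead of the robot, y to its left, z up, the work surface at z = 0. Lengths are in m, angles in rad, forces in N, time in s.
With the tool pointing down it reaches from about 0.325 to 0.9 m from the base axis. Payload 6.1 kg.
Tool frame: the origin (TCP) lies at the very end of the fingers, on their centre line; the grasp point (between the pads) lies 19 mm behind it (env.grasp_offset is the z of the grasp point in the tool frame, in m); z points along the fingers, y is the line along which they close (so a half turn about z gives the same grasp; the last joint's range is limited). The gripper opens to 87 mm and grips with 3 to 60 N. Pads are 19 mm wide; open, the fingers measure 117 mm over their backs; the gripper's body (75 mm by 190 mm) begins 51 mm behind the grasp point.
Start: joints at [-1.419, 0.22, 1.526, -0, 1.395, -0.126], TCP at [0.171, -0.601, 0.223] pointing down, gripper open.
Joint ranges: [-2.98, 2.98], [-0.91, 2.08], [0.09, 2.57], [-1.24, 4.39], [0.2, 2.65], [-2.68, 2.68]. Speed limits (rad/s): [2.57, 2.57, 3.01, 3.14, 3.14, 3.14].

### API

Orientations are given as a unit quaternion [w, x, y, z].
In Python, from rig import env gives the robot as it stands.
- The arm moves only by the tool apply_moves, never from a script. Its argument "motion" is a list of rows, each an object of numbers: "tx", "ty", "tz": the shift along the world's x, y, z in m; "wx", "wy", "wz": the turn, a rotation vector about the world's x, y, z in degrees; "gripper": the finger opening in m, from 0 to 0.087. In form: [{"tx": .., "ty": .., "tz": .., "wx": .., "wy": .., "wz": .., "gripper": ..}, ...]. A call has 1 to 5 rows; each row shifts and turns the commanded pose from where the row before left it; what a row does not reach is not made up. A row lasts 1/10 s, in which the tool goes at most 50 mm and 8.59 degrees, less where a joint would pass 70% of its speed; a pose out of reach is approached as far as the arm can. A call is refused whole if a number of a shift passes 0.05 or a number of a turn 8.59, either way. A call with a gripper value outside its range is refused whole. The fingers move at their own pace and stop on an object; "grip_force" is the grip in N (left out, the last holds). Time passes only in rows, so rows that do not move let the fingers close. It gives the time, the measured TCP pose, the force, the opening and the grip force at its end, in the units of the state.
- env.read_state(): the state, without advancing time (a new reading comes with each control period).
- env.snapshot(name): name is "side" or "top"; returns the picture (480x640x3 uint8, red, green, blue); there is no depth.
- env.camera_params(name): a dict with "vfov" (degrees; the focal length in pixels is half the picture's height over the tangent of half this angle, whatever the lens; pixels are square), "cx", "cy" (the principal point, pixels), "R" (3x3) and "t" (3): a world point X has camera coordinates R X + t. Camera axes: x right, y down, z forward; pixel columns grow to the right and rows downward; lengths in m; the calibration is good to about 2 mm. A picture is of the moment at which its call begins. camera_params takes no time and is no camera call.
- env.finish_job(): hands the job in; it is judged then, once.
Trained networks look in the newest picture that a camera, given by its name, has taken for a name from the list of things; names that differ only in an ending like _2 or _b are one class to them, and where a whole thing is asked for, a point or a joint stands for the part that bears it (a point fixed in the world has none). Each returns a list of dicts, best first, with "conf" (0 to 1); they miss things now and then, are a little off and sometimes report something else, mostly with a low value. They report only what shows in the picture. A call takes as long as a camera call.
- env.outline_of(camera, query): "pixels" (480x640 bool, what is visible of it) and "extent" ([left, top, width, height] in pixels, round what is visible of it).
The state is a dict: "time_s": time; "joint_pos": joint angles; "qd": joint speeds; "joint_torque": joint torques, N m; "tool_pos": TCP position; "eef_rot": TCP orientation; "wrist_force": force on the tool from outside, world axes, zero at the start; "wrist_torque": the same for the moment, N m; "width": finger opening in m; "finger_force": force on a finger pad.
Only numpy, scipy, OpenCV 4.12 (cv2) and the standard library are available. Lean on these libraries where they do the work, as an engineer would, in place of code of your own. Each camera call takes 0.05 s, during which the arm holds its last target. There are 200 camera calls.

### The job

Pick up the empty steel instrument rack by its bridge handle and, keeping it level in your grip, set it on the grey docking base, feeling gently for the locating pin until the hole in the middle of the rack drops over it and the rack lies flat on the base, with its long side still swung clear (more than 1 cm) of the stop post. Then swing the seated rack about the pin until that long side rests against the stop post, and let go. Press and push lightly throughout, with no more than about 10 N, and leave everything else on the desk where it is; never let the rack tip.

Things in the scene. Friction and masses are not known exactly. Their poses are not given: they have to be found in the camera images.
- rack: Loose steel instrument rack, 0.22 to 0.38 kg, the same either way round (half turn): plate 56 mm (x) by 170 mm (y) by 8 mm thick, with a round 15 mm through hole in its middle (rim chamfered 1.5 mm), a bridge handle over the hole and a notched comb at each end. Origin: centre of the hole at the plate's underside; z up.
- handle (a point): Middle of the rack's black handle bar, 36 mm above the plate's underside, straight over the hole. The bar is 52 mm long along the rack's x, 12 mm thick along its y and 12 mm high, on two 8 mm round posts at x = +-21 mm; 22 mm free height between bar and plate. Grip it across the rack's y. Axes as the rack's.
- comb (a point): Middle of one of the two grey notched combs, 27.5 mm above the rack's underside; they stand at y = +76 mm (this one) and y = -76 mm, each 50 mm wide along the rack's x, 6 mm thick, reaching from the plate up to 36.5 mm above the underside. Pushing the comb away from the post loads pin and post together with three times the push. Axes as the rack's.
- dock: Grey docking base fixed on the desk: plate 90 mm (x) by 200 mm (y) by 10 mm thick, with a locating pin near the middle and a stop post. Origin: centre of its underside, on the desk; z up. Behind the work, from x = 0.60 m on, hangs a fixed shelf 0.24 m over the desk. A seated rack's underside is 10 mm above the desk; against the post its long axis is along the base's y within 0.09 rad.
- pin_nominal (a point): Middle of the base at pin-top height, 24 mm above the desk: NOT the pin. The pin stands 6 mm from here on a dark eccentric bush (34 mm across), clamped fast in a different, unmeasured direction each time. Pin: steel, 12 mm diameter, stands 14 mm above the base's top, rim chamfered 1.5 mm. A rack riding on it has its underside 24 mm above the desk. Axes as the base's.
- stop (a point): Axis of the base's steel stop post (12 mm diameter, top 35 mm above the desk) at x = -34, y = +70 mm of the base; point 14 mm above the desk. The seated rack's long side touches it when this axis is 34 mm from the rack's long centre line. To start clear, seat the rack turned clockwise from above (about 0.28 rad from the base's y), then swing it counter-clockwise.
- dish: small white mixing dish, 32x32x22 mm; loose bystander, leave it where it is. Origin: centre of its underside
- burs: small blue block with upright burs, 30x62x40 mm; loose bystander, leave it where it is. Origin: centre of its underside
- timer: white minute timer, 46x48x46 mm; loose bystander, leave it where it is. Origin: centre of its underside
- tape: low tape roll lying flat, 68x69x19 mm; loose bystander, leave it where it is. Origin: centre of its underside
- roll: taller tape roll lying flat, 60x62x25 mm; loose bystander, leave it where it is. Origin: centre of its underside
- spray: upright red spray can, 51x52x204 mm; loose bystander, leave it where it is. Origin: centre of its underside

How it is judged:
On the way:
1. The rack has dropped over the pin and lies flat on the base, its long side still more than 8 mm clear of the stop post (z of rack in the frame of dock between 0.007 and 0.0125 m and horizontal distance between rack and dock below 0.012 m and angle between rack's own z axis and vertical below 0.05 rad and not (x of stop in the frame of rack between -0.042 and 0.042 m)), for 0.2 s.
At the end, for the whole second after the job is handed in: The rack lies flat on the base over the pin (underside within 2.5 mm of the base's top, tilt under 0.05 rad, hole within 12 mm of the base's centre), its long side within 2.5 mm of the stop post and its long axis within 0.15 rad of the base's; released and at rest (z of rack in the frame of dock between 0.007 and 0.0125 m and horizontal distance between rack and dock below 0.012 m and angle between rack's own z axis and vertical below 0.05 rad and x of stop in the frame of rack between -0.0365 and 0.0365 m and angle between the y axis of rack and the y axis of dock, either way round below 0.15 rad and linear speed of rack below 0.01 m/s and angular speed of rack below 0.05 rad/s); the robot touches nothing.
It fails at once if The rack is tipped by more than 0.12 rad (7 degrees) (angle between rack's own z axis and vertical above 0.12 rad).
It fails at once if The rack bears on the docking base, pin and stop post with more than 45 N in all, as a push of some 15 N against the stop would do (contact force between rack and dock above 45 N).
It fails at once if The robot strikes the docking base with more than 25 N (contact force between any of the fingers, the arm and dock above 25 N).
It fails at once if A bystander is moved by more than 15 mm (distance of any of dish, burs, timer, tape, roll, spray from where it was at the start of the episode above 0.015 m).
It also fails if it takes over 72 s, if anything falls off the work surface, if the arm or the gripper's body presses on something with over 40 N, if the wrist force passes 120 N, or if a joint passes its speed limit or range.

## Working session

There is one attempt and no reset: what is moved stays moved. The work goes in short steps, Python scripts to look and compute and a tool call to move; the robot and the scene stay as the last step left them, time stands still between calls to the robot, and variables do not carry over. Pictures are saved under pics/ and viewed, at most 10 in all, crops included, and the job is handed in when it is done.

Besides the shell and the picture viewer there is one more tool, called after ">>>" in YAML: its name, and indented under it one key for each argument. apply_moves: Moves the arm, as the interface text tells. Its arguments: {"type":"object","properties":{"motion":{"type":"array"},"grip_force":{"type":"number"}},"required":["motion"]}

```bash
ls; mkdir -p pics; python3 - <<'E'
from rig import env
import cv2,numpy as np
for n in("top","side"):
    im=env.snapshot(n); cv2.imwrite(f"pics/{n}0.png",im[:,:,::-1])
    p=env.camera_params(n); print(n,p)
    for q in("rack","dock","handle","stop","comb"):
        try:
            for d in env.outline_of(n,q)[:3]: print(q,round(d["conf"],2),d["extent"])
        except Exception as e: print(q,e)
print(env.read_state())
E
```

```text
pics
top {'vfov': 50.3330534080189, 'cx': 306.333617667185, 'cy': 240.2373910823298, 'R': array([[ 2.33139816e-02, -9.99724858e-01,  2.58207246e-03],
       [-9.95536372e-01, -2.34524182e-02, -9.14183582e-02],
       [ 9.14537610e-02, -4.39221134e-04, -9.95809227e-01]]), 't': array([0.03305742, 0.54904433, 1.36143133])}
rack 0.75 [175.4, 235.2, 64.4, 36.0]
rack 0.39 [320.4, 237.2, 70.6, 34.4]
dock 0.7 [317.5, 237.3, 75.3, 34.0]
handle 0.73 [178.7, 235.9, 62.7, 37.5]
stop 0.66 [318.3, 236.1, 76.0, 36.0]
comb 0.83 [175.8, 239.0, 63.7, 35.4]
side {'vfov': 47.60798210174954, 'cx': 333.98635625236994, 'cy': 239.09488060328496, 'R': array([[ 0.95648966, -0.29170866, -0.00579485],
       [-0.17855021, -0.56951308, -0.8023557 ],
       [ 0.23075386,  0.76847961, -0.59681802]]), 't': array([-0.4842342 ,  0.16509906,  1.40791013])}
rack 0.59 [285.5, 189.5, 42.7, 32.5]
rack 0.38 [318.5, 259.9, 54.6, 55.0]
dock 0.86 [314.9, 257.8, 60.7, 57.9]
handle 0.61 [289.4, 188.0, 41.3, 35.4]
handle 0.55 [307.3, 156.1, 13.1, 17.2]
stop 0.57 [318.8, 260.3, 56.4, 54.6]
comb 0.82 [285.5, 188.8, 42.0, 33.9]
{'time_s': 0.6, 'joint_pos': array([-1.41909047e+00,  2.20384747e-01,  1.52649028e+00, -1.97677624e-05,
        1.39467461e+00, -1.26107830e-01]), 'qd': array([-2.67674619e-04, -1.71522490e-03, -1.92779345e-03,  4.32672236e-04,
        6.73494778e-04, -3.92176360e-05]), 'joint_torque': array([-2.92154891e-04, -4.94242215e+01, -3.87494767e+01,  6.99816272e-02,
        4.70940652e-02,  3.08876615e-06]), 'tool_pos': array([ 0.17139476, -0.60104644,  0.22255225]), 'eef_rot': array([ 2.16336795e-05,  9.90367707e-01,  1.38462284e-01, -9.45491317e-06]), 'wrist_force': array([-0.83611633,  0.50374553,  0.68924064]), 'wrist_torque': array([-0.02361466, -0.01664624,  0.05031652]), 'finger_force': 0.0, 'width': 0.08677330353033974}
```

```bash
python3 - <<'E'
import cv2,numpy as np
t=cv2.imread("pics/top0.png");s=cv2.imread("pics/side0.png")
cv2.imwrite("pics/v1.png",cv2.resize(t[200:300,160:420],None,fx=3,fy=3,interpolation=cv2.INTER_CUBIC))
a=cv2.resize(t[200:300,160:420],(780,300),interpolation=cv2.INTER_CUBIC)
b=cv2.resize(s[140:340,250:450],(600,600),interpolation=cv2.INTER_CUBIC)
cv2.imwrite("pics/v2.png",b)
c=np.hstack([cv2.resize(t,(400,300)),cv2.resize(s,(400,300))]);cv2.imwrite("pics/v3.png",np.vstack([c,cv2.resize(a,(800,300))]))
E
```

```text
(no output)
```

View pics/v3.png

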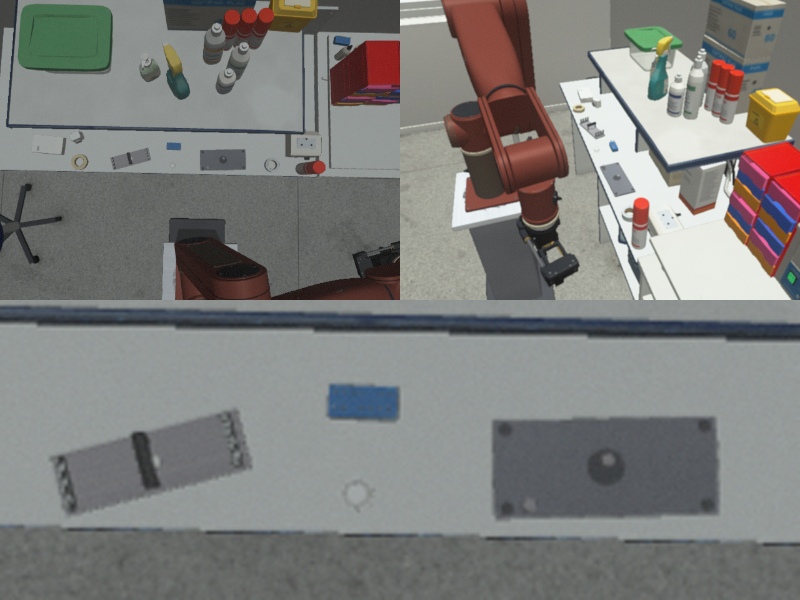

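View pics/v2.png

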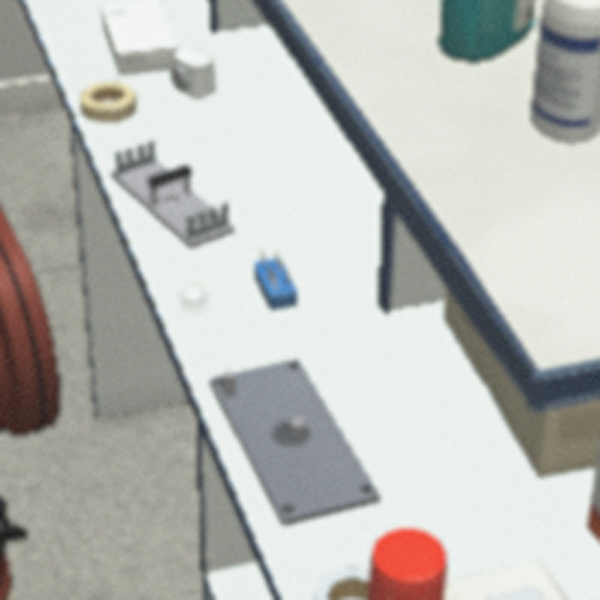

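```bash
cat > h.py <<'E'
from rig import env
import cv2,numpy as np
def avg(n,k=6): return np.mean([env.snapshot(n).astype(float) for _ in range(k)],0)
def cam(n):
    p=env.camera_params(n); return p,240/np.tan(np.radians(p["vfov"]/2))
def unproj(n,uv,z):
    p,f=cam(n); uv=np.atleast_2d(uv).astype(float)
    d=np.c_[(uv[:,0]-p["cx"])/f,(uv[:,1]-p["cy"])/f,np.ones(len(uv))]@p["R"]
    C=-p["R"].T@p["t"]; return C+d*((z-C[2])/d[:,2])[:,None]
def proj(n,X):
    p,f=cam(n); c=np.atleast_2d(X)@p["R"].T+p["t"]; return c[:,:2]/c[:,2:]*f+[p["cx"],p["cy"]]
def rectify(n,im,c,half,z,res=.0005):
    "world patch, rows = -x, cols = -y"
    N=int(2*half/res); r=np.arange(N)*res
    gx,gy=np.meshgrid(c[0]+half-r,c[1]+half-r,indexing="ij")
    uv=proj(n,np.c_[gx.ravel(),gy.ravel(),np.full(N*N,z)]).astype(np.float32)
    return cv2.remap(im.astype(np.float32),uv[:,0].reshape(N,N),uv[:,1].reshape(N,N),cv2.INTER_CUBIC)
E
python3 - <<'E'
from h import *
t=avg("top");s=avg("side");np.save("t.npy",t);np.save("s.npy",s)
def blob(im,mask,n,z,name):
    m=mask.astype(np.uint8); k,l,st,c=cv2.connectedComponentsWithStats(m)
    i=1+np.argmax(st[1:,4]); ys,xs=np.where(l==i); W=unproj(n,np.c_[xs,ys],z)[:,:2]
    r=cv2.minAreaRect((W*1000).astype(np.float32)); w,V=np.linalg.eigh(np.cov(W.T))
    a=V[:,1]*np.sign(V[1,1]); print(name,len(xs),"cen",W.mean(0),"rect",r,"yaw of long axis from y",np.arctan2(-a[0],a[1]))
    return W.mean(0)
g=t.mean(2)
roi=np.zeros(g.shape,bool)
R=roi.copy();R[232:276,170:245]=1; blob(t,R&(g<165),"top",.008,"rack"); 
H=R.copy(); H[:,:200]=0;H[:,215:]=0; blob(t,H&(g<75),"top",.042,"handle")
D=roi.copy();D[232:276,312:400]=1; d=blob(t,D&(g<165),"top",.010,"dock")
B=roi.copy();B[243:265,345:370]=1; blob(t,B&(g<80),"top",.012,"bush")
print(g[246:264,348:368].astype(int))
gs=s.mean(2)
x=proj("side",[[d[0],d[1],.02]])[0].astype(int);print(x)
print(gs[x[1]-9:x[1]+9,x[0]-10:x[0]+10].astype(int))
o=[]
for z in(.024,):
  o=[rectify("top",t,d,.03,z),rectify("side",s,d,.03,z),rectify("top",t,d+[-.034,.07],.03,.035),rectify("side",s,d+[-.034,.07],.03,.035)]
o=[cv2.resize(np.clip((i-30)*1.6,0,255),(380,290)) for i in o]
cv2.imwrite("pics/v4.png",np.vstack([np.hstack(o[:2]),np.hstack(o[2:])]))
E
```

```text
rack 3300 cen [0.50687449 0.31716736] rect ((507.0025634765625, 317.55084228515625), (118.06495666503906, 204.7377166748047), 1.351911187171936) yaw of long axis from y 0.014192446921266264
handle 90 cen [0.50556987 0.31157678] rect ((505.81744384765625, 311.5477294921875), (50.99522399902344, 12.840259552001953), 17.160242080688477) yaw of long axis from y -1.2780498833464577
dock 3872 cen [ 0.51629683 -0.08954622] rect ((516.4690551757812, -90.0205078125), (117.98867797851562, 239.3412628173828), 1.3394097089767456) yaw of long axis from y 0.026488001564344818
bush 105 cen [ 0.51013179 -0.09183849] rect ((512.0333862304688, -92.14257049560547), (32.87803268432617, 30.08768653869629), 0.8777927160263062) yaw of long axis from y -0.18105681896479026
[[ 92  91  92  91  90  90  90  92  91  90  91  90  91  92  92  93  92  91
   91  93]
 [ 90  93  92  90  91  91  91  91  91  90  91  91  91  92  92  91  91  91
   91  90]
 [ 91  91  92  92  90  91  91  92  89  89  91  91  90  91  90  89  91  90
   91  92]
 [ 91  92  92  91  91  91  86  84  79  81  86  85  88  90  89  90  91  91
   91  90]

[... 2149 characters left out ...]
 144 138 126 115 109 110 116 135 153 159 150 139 138 143 146
  147 146]
 [145 145 144 137 125 114 103 100  99 103 113 127 131 125 119 126 137 146
  145 147]
 [145 145 143 131 116 105 100  98  98  97 100 106 111 106 105 115 131 144
  146 147]
 [145 144 141 131 112 101  99 100  98  99  99 102 104 104 101 110 128 141
  146 146]
 [145 145 142 131 116 103  99 100 100 100 101 100 102 103 104 114 130 143
  146 146]
 [144 142 142 136 123 110 102 103 101  99 101 102 102 105 111 122 136 143
  144 146]
 [143 143 143 142 133 124 113 108 106 106 106 106 108 112 123 134 142 146
  146 146]][ WARN:0@6.509] global loadsave.cpp:1063 imwrite_ Unsupported depth image for selected encoder is fallbacked to CV_8U.
```

View pics/v4.png

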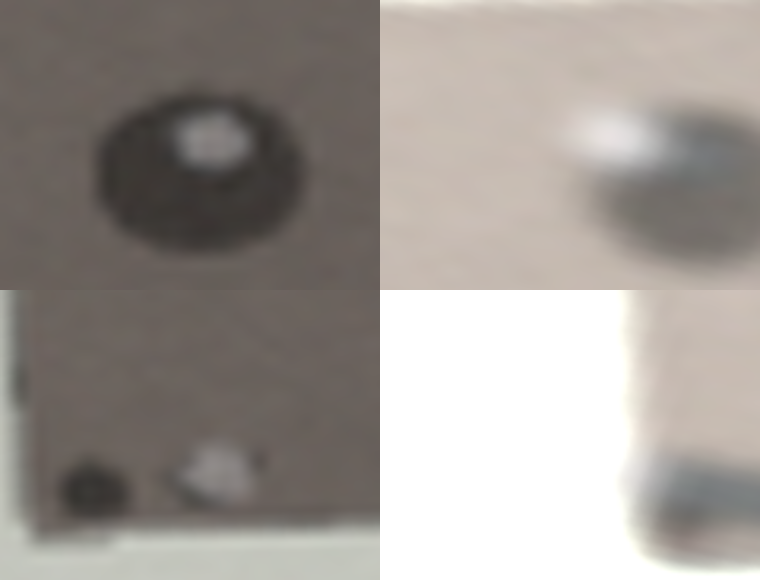

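```bash
cat > m.py <<'E'
from h import *
def blob(mask,n,z,name,w=None):
    k,l,st,c=cv2.connectedComponentsWithStats(mask.astype(np.uint8))
    i=1+np.argmax(st[1:,4]); ys,xs=np.where(l==i); W=unproj(n,np.c_[xs,ys],z)[:,:2]
    ww=np.ones(len(xs)) if w is None else w[ys,xs]
    r=cv2.minAreaRect((W*1000).astype(np.float32)); V=np.linalg.eigh(np.cov(W.T,aweights=ww))[1]
    a=V[:,1]*np.sign(V[1,1]); c=np.average(W,axis=0,weights=ww)
    print(name,len(xs),"cen",c.round(4),"rect",np.round(r[0],1),np.round(r[1],1),"yaw long from y",round(np.arctan2(-a[0],a[1]),4))
    return c
E
python3 - <<'E'
from m import *
t=np.load("t.npy");s=np.load("s.npy")
g=t.mean(2);gs=s.mean(2)
def box(r0,r1,c0,c1):
    m=np.zeros(g.shape,bool);m[r0:r1,c0:c1]=1;return m
print("table",np.median(g[240:270,250:260]),np.median(gs[240:250,290:300]))
blob(box(232,276,170,245)&(g<128),"top",.008,"rack")
blob(box(240,268,198,218)&(g<65),"top",.042,"handle",np.clip(70-g,0,None))
blob(box(232,276,312,400)&(g<128),"top",.010,"dock")
bb=box(246,264,348,368)
blob(bb&((g<78)|(g>96)),"top",.012,"bush")
blob(bb&(g>74)&(cv2.GaussianBlur(box(250,256,354,361).astype(np.float32),(3,3),0)>.4),"top",.024,"pin",np.clip(g-70,0,None))
sb=box(256,320,310,382)
blob(sb&(gs<185),"side",.010,"dock side")
m=box(276,285,355,366-7+7)
x=proj("side",[[0.51,-.09,.024]]);print(x)
blob(box(275,284,345,356)&(gs>151),"side",.024,"pin side",np.clip(gs-149,0,None))
blob(box(278,296,338,356)&(gs<120),"side",.011,"bush side")
q=box(255,270,318,340)
for n,qq in(("top","tape"),("top","dish"),("top","burs"),("top","roll")):
  for d in env.outline_of(n,qq)[:1]:
    e=d["extent"]; print(qq,round(d["conf"],2),unproj(n,[e[0]+e[2]/2,e[1]+e[3]/2],.02).round(3))
# stop bright blob
print(g[262:274,326:342].astype(int))
E
```

```text
table 151.94444444444446 144.58333333333331
rack 1299 cen [0.5062 0.3122] rect [506.6 312.3] [ 59.5 172.7] yaw long from y 0.2867
handle 81 cen [0.5063 0.312 ] rect [506.5 311.8] [49.5 11.5] yaw long from y -1.2832
dock 2458 cen [ 0.5106 -0.0919] rect [510.8 -92.3] [ 91.9 201.6] yaw long from y 0.044
bush 112 cen [ 0.5106 -0.0923] rect [510.7 -92.2] [30.1 30.2] yaw long from y 0.0445
pin 20 cen [ 0.5176 -0.0929] rect [518.1 -93.6] [11.5 11.6] yaw long from y -0.6482
dock side 1759 cen [ 0.5101 -0.1057] rect [510.2 -99.6] [ 90.4 205. ] yaw long from y 0.0425
[[345.1873063  279.09885606]]
pin side 14 cen [ 0.5191 -0.0947] rect [519.8 -94.1] [10.1 12.3] yaw long from y -0.3844
bush side 65 cen [ 0.511  -0.0965] rect [512.  -95.6] [24.1 29.3] yaw long from y 0.9814
tape 0.83 [[0.48  0.529 0.02 ]]
dish 0.51 [[0.474 0.126 0.02 ]]
burs 0.56 [[0.555 0.119 0.02 ]]
roll 0.59 [[ 0.499 -0.307  0.02 ]]
[[ 92  91  90  91  91  93  93  93  92  93  92  90  91  91  91  92]
 [ 91  91  90  91  91  92  93  92  93  92  91  90  90  91  91  91]
 [ 92  91  91  92  91  91  92  93  92  91  91  89  91  90  90  91]
 [ 92  92  92  91  92  93  96  92  91  91  90  90  91  90  90  90]
 [ 93  93  93  91  93 106 105  98  88  91  91  91  90  90  90  90]
 [ 89  92  92  89  95 114 114 107  83  92  92  91  90  91  91  89]
 [ 77  92  88  85 105 114 111 109  92  91  91  91  90  91  91  91]
 [ 70  91  91  84  87 105 107 109  95  90  92  91  91  91  92  91]
 [ 72  91  91  90  79  84  94  98  92  91  92  92  91  92  91  92]
 [ 85  93  94  93  93  92  91  91  91  91  90  89  90  93  94  94]
 [117 116 115 116 114 114 113 112 112 111 108 107 110 118 117 116]
 [151 151 150 151 150 150 151 151 151 150 151 151 150 151 150 149]]
```

>>> apply_moves:
  motion:
    - {"tx": 0.023, "ty": 0.045}
    - {"tx": 0.023, "ty": 0.045}
    - {"tx": 0.023, "ty": 0.045}
    - {"tx": 0.023, "ty": 0.045}
    - {"tx": 0.023, "ty": 0.045}

```text
schema error: expected keys tx, ty, tz, wx, wy, wz, gripper
```

>>> apply_moves:
  motion:
    - {"tx": 0.023, "ty": 0.045}
    - {"tx": 0.023, "ty": 0.045}
    - {"tx": 0.023, "ty": 0.045}
    - {"tx": 0.023, "ty": 0.045}
    - {"tx": 0.01, "ty": 0.045}

```text
schema error: expected keys tx, ty, tz, wx, wy, wz, gripper
```

>>> apply_moves:
  motion:
    - {"tx": 0.005, "ty": 0.045}
    - {"tx": 0.005, "ty": 0.045}
    - {"tx": 0.005, "ty": 0.045}
    - {"tx": 0.005, "ty": 0.045}
    - {"tx": 0.005, "ty": 0.045}

```text
schema error: expected keys tx, ty, tz, wx, wy, wz, gripper
```

>>> apply_moves:
  motion:
    - {"tx": 0.018, "ty": 0.045, "tz": -0.01}
    - {"tx": 0.018, "ty": 0.045, "tz": -0.01}
    - {"tx": 0.018, "ty": 0.045, "tz": -0.01}
    - {"tx": 0.018, "ty": 0.04, "tz": -0.01, "wz": 0.6}
    - {"tx": 0.01, "ty": 0.02, "tz": -0.01}

```text
schema error: expected keys tx, ty, tz, wx, wy, wz, gripper
```

>>> apply_moves:
  motion:
    - {"tx": 0.0}
    - {"tx": 0.0}

```text
schema error: expected keys tx, ty, tz, wx, wy, wz, gripper
```

>>> apply_moves:
  motion:
    - {"tx": 0.023, "ty": 0.045, "tz": 0, "wx": 0, "wy": 0, "wz": 0, "gripper": 0.05}
    - {"tx": 0.023, "ty": 0.045, "tz": 0, "wx": 0, "wy": 0, "wz": 0, "gripper": 0.05}
    - {"tx": 0.023, "ty": 0.045, "tz": 0, "wx": 0, "wy": 0, "wz": 0, "gripper": 0.05}
    - {"tx": 0.023, "ty": 0.045, "tz": 0, "wx": 0, "wy": 0, "wz": 0, "gripper": 0.05}
    - {"tx": 0.023, "ty": 0.045, "tz": 0, "wx": 0, "wy": 0, "wz": 0, "gripper": 0.05}

```text
time_s: 1.9
tool_pos: [0.2857, -0.3767, 0.2226]
eef_rot: [0.0, 0.99, 0.138, 0.0]
wrist_force: [1.7, 0.9, 0.3]
width: 0.0557
finger_force: 0.0
```

>>> apply_moves:
  motion:
    - {"tx": 0.023, "ty": 0.045, "tz": 0, "wx": 0, "wy": 0, "wz": 0, "gripper": 0.05}
    - {"tx": 0.023, "ty": 0.045, "tz": 0, "wx": 0, "wy": 0, "wz": 0, "gripper": 0.05}
    - {"tx": 0.023, "ty": 0.045, "tz": 0, "wx": 0, "wy": 0, "wz": 0, "gripper": 0.05}
    - {"tx": 0.023, "ty": 0.045, "tz": 0, "wx": 0, "wy": 0, "wz": 0, "gripper": 0.05}
    - {"tx": 0.01, "ty": 0.045, "tz": 0, "wx": 0, "wy": 0, "wz": 0, "gripper": 0.05}

```text
time_s: 2.4
tool_pos: [0.3873, -0.1535, 0.223]
eef_rot: [0.0, 0.99, 0.139, 0.001]
wrist_force: [0.4, 0.2, -0.0]
width: 0.0503
finger_force: 0.0
```

>>> apply_moves:
  motion:
    - {"tx": 0.005, "ty": 0.045, "tz": 0, "wx": 0, "wy": 0, "wz": 0, "gripper": 0.05}
    - {"tx": 0.005, "ty": 0.045, "tz": 0, "wx": 0, "wy": 0, "wz": 0, "gripper": 0.05}
    - {"tx": 0.005, "ty": 0.045, "tz": 0, "wx": 0, "wy": 0, "wz": 0, "gripper": 0.05}
    - {"tx": 0.005, "ty": 0.045, "tz": 0, "wx": 0, "wy": 0, "wz": 0, "gripper": 0.05}
    - {"tx": 0.005, "ty": 0.045, "tz": 0, "wx": 0, "wy": 0, "wz": 0, "gripper": 0.05}

```text
time_s: 2.9
tool_pos: [0.4112, 0.0715, 0.223]
eef_rot: [0.0, 0.99, 0.138, 0.001]
wrist_force: [1.5, 0.6, 0.3]
width: 0.0498
finger_force: 0.0
```

>>> apply_moves:
  motion:
    - {"tx": 0.018, "ty": 0.045, "tz": -0.01, "wx": 0, "wy": 0, "wz": 0, "gripper": 0.05}
    - {"tx": 0.018, "ty": 0.045, "tz": -0.01, "wx": 0, "wy": 0, "wz": 0, "gripper": 0.05}
    - {"tx": 0.018, "ty": 0.045, "tz": -0.01, "wx": 0, "wy": 0, "wz": 0.6, "gripper": 0.05}
    - {"tx": 0.018, "ty": 0.045, "tz": -0.01, "wx": 0, "wy": 0, "wz": 0, "gripper": 0.05}
    - {"tx": 0.018, "ty": 0.045, "tz": -0.01, "wx": 0, "wy": 0, "wz": 0, "gripper": 0.05}

```text
time_s: 3.4
tool_pos: [0.5017, 0.2969, 0.1722]
eef_rot: [0.0, 0.99, 0.144, 0.0]
wrist_force: [0.2, -0.6, 0.4]
width: 0.05
finger_force: 0.0
```

>>> apply_moves:
  motion:
    - {"tx": 0, "ty": 0, "tz": 0, "wx": 0, "wy": 0, "wz": 0, "gripper": 0.05}
    - {"tx": 0, "ty": 0, "tz": 0, "wx": 0, "wy": 0, "wz": 0, "gripper": 0.05}
    - {"tx": 0, "ty": 0, "tz": 0, "wx": 0, "wy": 0, "wz": 0, "gripper": 0.05}

```text
time_s: 3.7
tool_pos: [0.5011, 0.294, 0.1729]
eef_rot: [0.0, 0.99, 0.144, 0.0]
wrist_force: [-0.2, 0.1, 0.6]
width: 0.0503
finger_force: 0.0
```

>>> apply_moves:
  motion:
    - {"tx": 0.005, "ty": 0.018, "tz": -0.045, "wx": 0, "wy": 0, "wz": 0, "gripper": 0.05}
    - {"tx": 0, "ty": 0, "tz": -0.045, "wx": 0, "wy": 0, "wz": 0, "gripper": 0.05}
    - {"tx": 0, "ty": 0, "tz": -0.02, "wx": 0, "wy": 0, "wz": 0, "gripper": 0.05}
    - {"tx": 0, "ty": 0, "tz": 0, "wx": 0, "wy": 0, "wz": 0, "gripper": 0.05}
    - {"tx": 0, "ty": 0, "tz": 0, "wx": 0, "wy": 0, "wz": 0, "gripper": 0.05}

```text
time_s: 4.2
tool_pos: [0.507, 0.312, 0.0642]
eef_rot: [-0.0, 0.99, 0.143, 0.001]
wrist_force: [0.4, -0.0, 0.4]
width: 0.05
finger_force: 0.0
```

>>> apply_moves:
  motion:
    - {"tx": 0, "ty": 0, "tz": -0.02, "wx": 0, "wy": 0, "wz": 0, "gripper": 0.05}
    - {"tx": 0, "ty": 0, "tz": -0.015, "wx": 0, "wy": 0, "wz": 0, "gripper": 0.05}
    - {"tx": 0, "ty": 0, "tz": -0.011, "wx": 0, "wy": 0, "wz": 0, "gripper": 0.05}
    - {"tx": 0, "ty": 0, "tz": 0, "wx": 0, "wy": 0, "wz": 0, "gripper": 0.05}
    - {"tx": 0, "ty": 0, "tz": 0, "wx": 0, "wy": 0, "wz": 0, "gripper": 0.03}

```text
time_s: 4.7
tool_pos: [0.5064, 0.3127, 0.0169]
eef_rot: [-0.0, 0.99, 0.144, 0.0]
wrist_force: [0.8, -0.3, 1.3]
width: 0.0471
finger_force: 0.0
```

```bash
python3 - <<'E'
from h import *
t=env.snapshot("top");s=env.snapshot("side")
a=cv2.resize(t[215:285,165:250],(400,330),interpolation=cv2.INTER_CUBIC);b=cv2.resize(s[170:240,265:350],(400,330),interpolation=cv2.INTER_CUBIC)
cv2.imwrite("pics/v5.png",np.hstack([a,b])[:,:,::-1])
E
```

```text
(no output)
```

View pics/v5.png

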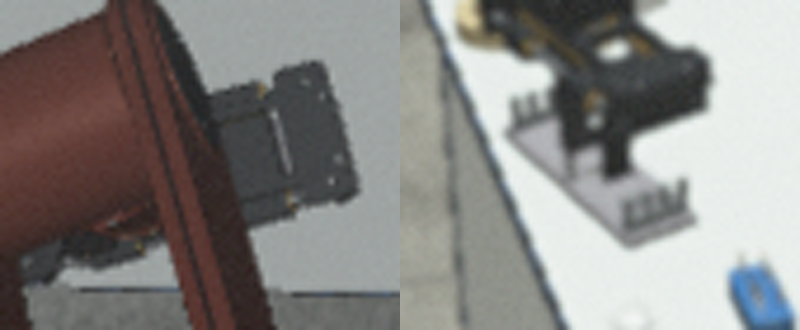

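The side view shows the fingers either side of the bar, at about (590,120) in the right half. The arm blocks the top view. Closing now.

>>> apply_moves:
  motion:
    - {"tx": 0, "ty": 0, "tz": 0, "wx": 0, "wy": 0, "wz": 0, "gripper": 0.0}
    - {"tx": 0, "ty": 0, "tz": 0, "wx": 0, "wy": 0, "wz": 0, "gripper": 0.0}
    - {"tx": 0, "ty": 0, "tz": 0, "wx": 0, "wy": 0, "wz": 0, "gripper": 0.0}
    - {"tx": 0, "ty": 0, "tz": 0, "wx": 0, "wy": 0, "wz": 0, "gripper": 0.0}
    - {"tx": 0, "ty": 0, "tz": 0, "wx": 0, "wy": 0, "wz": 0, "gripper": 0.0}
  grip_force: 30

```text
time_s: 5.3
tool_pos: [0.5063, 0.3128, 0.0167]
eef_rot: [-0.0, 0.99, 0.144, 0.0]
wrist_force: [-0.4, -1.1, 1.2]
width: 0.0116
finger_force: 30.0
```

>>> apply_moves:
  motion:
    - {"tx": 0, "ty": 0, "tz": 0, "wx": 0, "wy": 0, "wz": 0, "gripper": 0.0}
    - {"tx": 0, "ty": 0, "tz": 0.01, "wx": 0, "wy": 0, "wz": 0, "gripper": 0.0}
    - {"tx": 0, "ty": 0, "tz": 0.02, "wx": 0, "wy": 0, "wz": 0, "gripper": 0.0}
    - {"tx": 0, "ty": 0, "tz": 0.02, "wx": 0, "wy": 0, "wz": 0, "gripper": 0.0}
    - {"tx": 0, "ty": 0, "tz": 0.02, "wx": 0, "wy": 0, "wz": 0, "gripper": 0.0}

```text
time_s: 5.8
tool_pos: [0.5058, 0.3125, 0.0873]
eef_rot: [0.0, 0.99, 0.144, -0.0]
wrist_force: [0.4, -0.1, -2.3]
width: 0.0114
finger_force: 30.0
```

>>> apply_moves:
  motion:
    - {"tx": 0.001, "ty": -0.02, "tz": 0.006, "wx": 0, "wy": 0, "wz": -3, "gripper": 0.0}
    - {"tx": 0.001, "ty": -0.04, "tz": 0.006, "wx": 0, "wy": 0, "wz": -3, "gripper": 0.0}
    - {"tx": 0.001, "ty": -0.042, "tz": 0, "wx": 0, "wy": 0, "wz": -3, "gripper": 0.0}
    - {"tx": 0.001, "ty": -0.042, "tz": 0, "wx": 0, "wy": 0, "wz": -3, "gripper": 0.0}
    - {"tx": 0.001, "ty": -0.042, "tz": 0, "wx": 0, "wy": 0, "wz": -3, "gripper": 0.0}

```text
time_s: 6.3
tool_pos: [0.5107, 0.1252, 0.0989]
eef_rot: [0.0, 1.0, 0.012, 0.0]
wrist_force: [0.7, -0.1, -1.7]
width: 0.0116
finger_force: 30.0
```

>>> apply_moves:
  motion:
    - {"tx": 0.001, "ty": -0.042, "tz": 0, "wx": 0, "wy": 0, "wz": -3, "gripper": 0.0}
    - {"tx": 0.001, "ty": -0.042, "tz": 0, "wx": 0, "wy": 0, "wz": -3, "gripper": 0.0}
    - {"tx": 0.001, "ty": -0.042, "tz": 0, "wx": 0, "wy": 0, "wz": -3, "gripper": 0.0}
    - {"tx": 0.001, "ty": -0.042, "tz": 0, "wx": 0, "wy": 0, "wz": -3, "gripper": 0.0}
    - {"tx": 0.001, "ty": -0.03, "tz": 0, "wx": 0, "wy": 0, "wz": -3, "gripper": 0.0}

```text
time_s: 6.8
tool_pos: [0.5158, -0.0739, 0.099]
eef_rot: [0.0, 0.993, -0.119, 0.0]
wrist_force: [0.6, 0.6, -2.0]
width: 0.0118
finger_force: 30.0
```

>>> apply_moves:
  motion:
    - {"tx": 0, "ty": -0.015, "tz": 0, "wx": 0, "wy": 0, "wz": 0, "gripper": 0.0}
    - {"tx": 0, "ty": 0, "tz": 0, "wx": 0, "wy": 0, "wz": 0, "gripper": 0.0}
    - {"tx": 0, "ty": 0, "tz": 0, "wx": 0, "wy": 0, "wz": 0, "gripper": 0.0}
    - {"tx": 0, "ty": 0, "tz": 0, "wx": 0, "wy": 0, "wz": 0, "gripper": 0.0}

```text
time_s: 7.2
tool_pos: [0.516, -0.085, 0.0984]
eef_rot: [-0.0, 0.993, -0.117, -0.0]
wrist_force: [0.9, -0.1, -2.2]
width: 0.0116
finger_force: 30.0
```

```bash
python3 - <<'E'
from h import *
print(env.read_state())
t=env.snapshot("top");s=env.snapshot("side")
a=cv2.resize(t[215:285,305:390],(400,330),interpolation=cv2.INTER_CUBIC);b=cv2.resize(s[230:315,300:385],(400,400),interpolation=cv2.INTER_CUBIC)
cv2.imwrite("pics/v6.png",np.hstack([np.vstack([a,a[:70]*0]),b])[:,:,::-1])
E
```

```text
{'time_s': 7.2, 'joint_pos': array([-3.14494285e-01,  1.05181947e-01,  1.90282611e+00,  5.44163668e-04,
        1.13428907e+00,  1.48972872e+00]), 'qd': array([ 0.00574884, -0.00013154,  0.00069297, -0.00277332, -0.00118303,
        0.00029262]), 'joint_torque': array([-5.33164423e-01, -4.10803664e+01, -3.59890723e+01,  8.85585963e-03,
       -8.28156481e-02, -2.05384917e-03]), 'tool_pos': array([ 0.5159762 , -0.08501033,  0.09838791]), 'eef_rot': array([-3.10935623e-04,  9.93183223e-01, -1.16562861e-01, -2.96928675e-04]), 'wrist_force': array([ 0.88096858, -0.05142795, -2.22989509]), 'wrist_torque': array([ 0.11737909, -0.00956397, -0.04600712]), 'finger_force': 29.999512284994125, 'width': 0.011601973267001476}
```

View pics/v6.png

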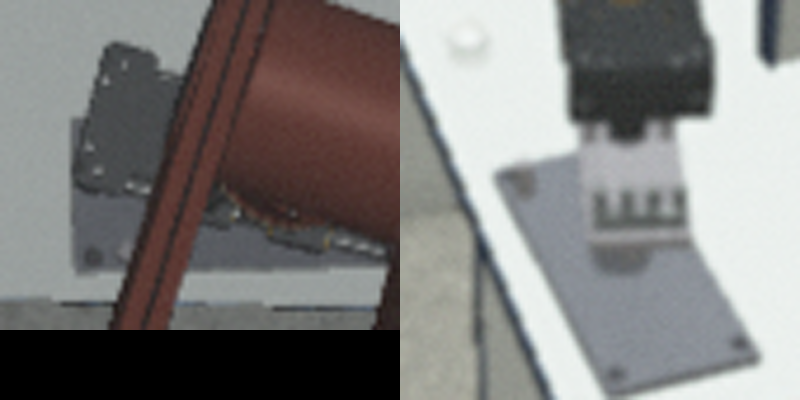

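>>> apply_moves:
  motion:
    - {"tx": 0.0005, "ty": -0.007, "tz": -0.02, "wx": 0, "wy": 0, "wz": 0, "gripper": 0.0}
    - {"tx": 0, "ty": 0, "tz": -0.02, "wx": 0, "wy": 0, "wz": 0, "gripper": 0.0}
    - {"tx": 0, "ty": 0, "tz": -0.01, "wx": 0, "wy": 0, "wz": 0, "gripper": 0.0}
    - {"tx": 0, "ty": 0, "tz": 0, "wx": 0, "wy": 0, "wz": 0, "gripper": 0.0}
    - {"tx": 0, "ty": 0, "tz": 0, "wx": 0, "wy": 0, "wz": 0, "gripper": 0.0}

```text
time_s: 7.8
tool_pos: [0.517, -0.0929, 0.0489]
eef_rot: [-0.0, 0.993, -0.117, 0.0]
wrist_force: [0.4, -0.9, -1.9]
width: 0.0116
finger_force: 30.0
```

>>> apply_moves:
  motion:
    - {"tx": 0, "ty": 0, "tz": 0, "wx": 0, "wy": 0, "wz": 0, "gripper": 0.0}
    - {"tx": 0, "ty": 0, "tz": 0, "wx": 0, "wy": 0, "wz": 0, "gripper": 0.0}

```text
time_s: 8.0
tool_pos: [0.5176, -0.0935, 0.0496]
eef_rot: [0.0, 0.993, -0.117, 0.001]
wrist_force: [-0.4, -0.0, -2.0]
width: 0.0118
finger_force: 30.0
```

>>> apply_moves:
  motion:
    - {"tx": 0, "ty": 0, "tz": -0.004, "wx": 0, "wy": 0, "wz": 0, "gripper": 0.0}
    - {"tx": 0, "ty": 0, "tz": -0.003, "wx": 0, "wy": 0, "wz": 0, "gripper": 0.0}
    - {"tx": 0, "ty": 0, "tz": -0.001, "wx": 0, "wy": 0, "wz": 0, "gripper": 0.0}
    - {"tx": 0, "ty": 0, "tz": 0, "wx": 0, "wy": 0, "wz": 0, "gripper": 0.0}

```text
time_s: 8.4
tool_pos: [0.5164, -0.0933, 0.0401]
eef_rot: [-0.0, 0.993, -0.117, -0.0]
wrist_force: [0.1, 0.6, -2.0]
width: 0.0117
finger_force: 30.0
```

>>> apply_moves:
  motion:
    - {"tx": 0, "ty": 0, "tz": -0.001, "wx": 0, "wy": 0, "wz": 0, "gripper": 0.0}
    - {"tx": 0, "ty": 0, "tz": 0, "wx": 0, "wy": 0, "wz": 0, "gripper": 0.0}

```text
time_s: 8.6
tool_pos: [0.5166, -0.0933, 0.0394]
eef_rot: [-0.0, 0.993, -0.117, -0.0]
wrist_force: [-0.7, 0.8, -1.7]
width: 0.0115
finger_force: 30.0
```

>>> apply_moves:
  motion:
    - {"tx": 0, "ty": 0, "tz": -0.001, "wx": 0, "wy": 0, "wz": 0, "gripper": 0.0}
    - {"tx": 0, "ty": 0, "tz": 0, "wx": 0, "wy": 0, "wz": 0, "gripper": 0.0}

```text
time_s: 8.8
tool_pos: [0.5166, -0.0933, 0.0385]
eef_rot: [-0.0, 0.993, -0.117, -0.0]
wrist_force: [0.1, 0.7, -2.6]
width: 0.0117
finger_force: 30.0
```

>>> apply_moves:
  motion:
    - {"tx": 0, "ty": 0, "tz": -0.001, "wx": 0, "wy": 0, "wz": 0, "gripper": 0.0}
    - {"tx": 0, "ty": 0, "tz": 0, "wx": 0, "wy": 0, "wz": 0, "gripper": 0.0}

```text
time_s: 9.0
tool_pos: [0.5166, -0.0933, 0.0374]
eef_rot: [-0.0, 0.993, -0.117, -0.0]
wrist_force: [-0.2, -0.1, -2.0]
width: 0.0116
finger_force: 30.0
```

>>> apply_moves:
  motion:
    - {"tx": 0, "ty": 0, "tz": -0.001, "wx": 0, "wy": 0, "wz": 0, "gripper": 0.0}
    - {"tx": 0, "ty": 0, "tz": 0, "wx": 0, "wy": 0, "wz": 0, "gripper": 0.0}

```text
time_s: 9.2
tool_pos: [0.5166, -0.0933, 0.0364]
eef_rot: [-0.0, 0.993, -0.117, -0.0]
wrist_force: [0.4, -0.1, -3.1]
width: 0.0119
finger_force: 30.0
```

>>> apply_moves:
  motion:
    - {"tx": 0, "ty": 0, "tz": -0.001, "wx": 0, "wy": 0, "wz": 0, "gripper": 0.0}
    - {"tx": 0, "ty": 0, "tz": -0.001, "wx": 0, "wy": 0, "wz": 0, "gripper": 0.0}
    - {"tx": 0, "ty": 0, "tz": -0.001, "wx": 0, "wy": 0, "wz": 0, "gripper": 0.0}

```text
time_s: 9.5
tool_pos: [0.5167, -0.0933, 0.0334]
eef_rot: [0.0, 0.993, -0.117, 0.0]
wrist_force: [-0.6, -0.5, -2.3]
width: 0.0117
finger_force: 30.0
```

>>> apply_moves:
  motion:
    - {"tx": 0, "ty": 0, "tz": -0.001, "wx": 0, "wy": 0, "wz": 0, "gripper": 0.0}
    - {"tx": 0, "ty": 0, "tz": -0.001, "wx": 0, "wy": 0, "wz": 0, "gripper": 0.0}
    - {"tx": 0, "ty": 0, "tz": -0.001, "wx": 0, "wy": 0, "wz": 0, "gripper": 0.0}
    - {"tx": 0, "ty": 0, "tz": -0.001, "wx": 0, "wy": 0, "wz": 0, "gripper": 0.0}

```text
time_s: 9.9
tool_pos: [0.5167, -0.0933, 0.0294]
eef_rot: [0.0, 0.993, -0.117, 0.0]
wrist_force: [-0.3, -0.6, -1.5]
width: 0.0114
finger_force: 30.0
```

>>> apply_moves:
  motion:
    - {"tx": 0, "ty": 0, "tz": -0.001, "wx": 0, "wy": 0, "wz": 0, "gripper": 0.0}
    - {"tx": 0, "ty": 0, "tz": -0.001, "wx": 0, "wy": 0, "wz": 0, "gripper": 0.0}

```text
time_s: 10.1
tool_pos: [0.5167, -0.0934, 0.0275]
eef_rot: [-0.0, 0.993, -0.117, 0.0]
wrist_force: [-0.5, -0.3, -2.4]
width: 0.0117
finger_force: 30.0
```

>>> apply_moves:
  motion:
    - {"tx": 0, "ty": 0, "tz": -0.0005, "wx": 0, "wy": 0, "wz": 0, "gripper": 0.0}
    - {"tx": 0, "ty": 0, "tz": 0, "wx": 0, "wy": 0, "wz": 0, "gripper": 0.0}

```text
time_s: 10.3
tool_pos: [0.5167, -0.0933, 0.0269]
eef_rot: [-0.0, 0.993, -0.117, -0.0]
wrist_force: [0.5, -0.1, -2.0]
width: 0.0116
finger_force: 30.0
```

>>> apply_moves:
  motion:
    - {"tx": 0, "ty": 0, "tz": -0.0003, "wx": 0, "wy": 0, "wz": 0, "gripper": 0.0}
    - {"tx": 0, "ty": 0, "tz": 0, "wx": 0, "wy": 0, "wz": 0, "gripper": 0.0}

```text
time_s: 10.5
tool_pos: [0.5168, -0.0934, 0.0269]
eef_rot: [0.0, 0.993, -0.117, 0.0]
wrist_force: [-0.4, 0.1, -2.3]
width: 0.0116
finger_force: 30.0
```

>>> apply_moves:
  motion:
    - {"tx": 0, "ty": 0, "tz": 0, "wx": 0, "wy": 0, "wz": 1, "gripper": 0.0}
    - {"tx": 0, "ty": 0, "tz": 0, "wx": 0, "wy": 0, "wz": 1.5, "gripper": 0.0}
    - {"tx": 0, "ty": 0, "tz": 0, "wx": 0, "wy": 0, "wz": 1.5, "gripper": 0.0}
    - {"tx": 0, "ty": 0, "tz": 0, "wx": 0, "wy": 0, "wz": 1, "gripper": 0.0}
  grip_force: 15

```text
time_s: 10.9
tool_pos: [0.5168, -0.0934, 0.0269]
eef_rot: [0.0, 0.997, -0.073, 0.0]
wrist_force: [-0.3, 1.1, -0.4]
width: 0.0116
finger_force: 15.0
```

```bash
python3 - <<'E'
from h import *
s=env.read_state();print(s["wrist_force"],s["wrist_torque"],s["tool_pos"],2*np.degrees(np.arctan2(s["eef_rot"][2],s["eef_rot"][1])))
t=avg("top",3);s=avg("side",3)
a=cv2.resize(t[215:285,305:390],(400,400),interpolation=cv2.INTER_CUBIC);b=cv2.resize(s[230:315,300:385],(400,400),interpolation=cv2.INTER_CUBIC)
cv2.imwrite("pics/v7.png",np.clip(np.hstack([a,b])[:,:,::-1],0,255).astype(np.uint8))
E
```

```text
[-0.32677086  1.06295002 -0.35714692] [ 0.05254834 -0.00918446  0.02831436] [ 0.51684359 -0.09337684  0.02685354] -8.367367220758192
```

View pics/v7.png

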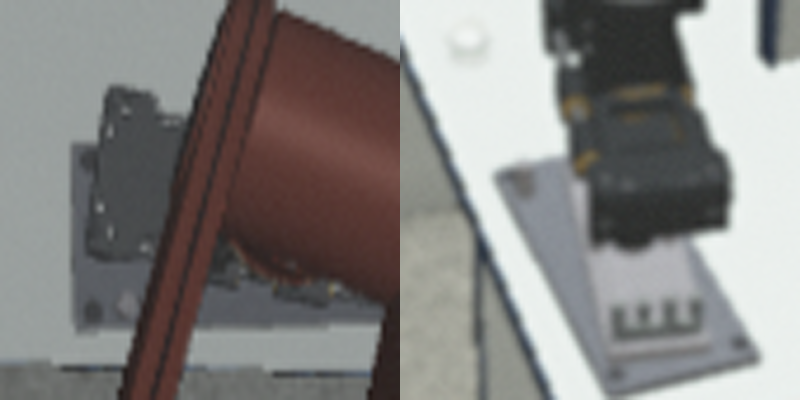

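The side view shows the rack flat on the dock, turned, and clear of the post, which is at (523,180). Continuing the swing.

>>> apply_moves:
  motion:
    - {"tx": 0, "ty": 0, "tz": 0, "wx": 0, "wy": 0, "wz": 1.5, "gripper": 0.0}
    - {"tx": 0, "ty": 0, "tz": 0, "wx": 0, "wy": 0, "wz": 1.5, "gripper": 0.0}
    - {"tx": 0, "ty": 0, "tz": 0, "wx": 0, "wy": 0, "wz": 1.5, "gripper": 0.0}
    - {"tx": 0, "ty": 0, "tz": 0, "wx": 0, "wy": 0, "wz": 1.5, "gripper": 0.0}

```text
time_s: 11.6
tool_pos: [0.5168, -0.0933, 0.0268]
eef_rot: [0.0, 1.0, -0.021, 0.0]
wrist_force: [-0.4, 0.7, 0.0]
width: 0.0119
finger_force: 15.0
```

>>> apply_moves:
  motion:
    - {"tx": 0, "ty": 0, "tz": 0, "wx": 0, "wy": 0, "wz": 1.5, "gripper": 0.0}
    - {"tx": 0, "ty": 0, "tz": 0, "wx": 0, "wy": 0, "wz": 1.5, "gripper": 0.0}
    - {"tx": 0, "ty": 0, "tz": 0, "wx": 0, "wy": 0, "wz": 1.5, "gripper": 0.0}
    - {"tx": 0, "ty": 0, "tz": 0, "wx": 0, "wy": 0, "wz": 1, "gripper": 0.0}

```text
time_s: 12.0
tool_pos: [0.5168, -0.0933, 0.0268]
eef_rot: [0.0, 1.0, 0.027, 0.0]
wrist_force: [0.7, 0.3, 1.7]
width: 0.0118
finger_force: 15.0
```

```bash
cat > st.py <<'E'
from h import *
s=env.read_state();print(s["time_s"],s["wrist_force"],s["wrist_torque"],s["tool_pos"],2*np.degrees(np.arctan2(s["eef_rot"][2],s["eef_rot"][1])))
E
python3 st.py
```

```text
12.0 [0.7052716  0.27983641 1.67272107] [ 0.17746979 -0.02239882 -0.04028737] [ 0.5167962  -0.0933478   0.02684007] 3.122336367242103
```

>>> apply_moves:
  motion:
    - {"tx": 0, "ty": 0, "tz": 0, "wx": 0, "wy": 0, "wz": 0.7, "gripper": 0.0}
    - {"tx": 0, "ty": 0, "tz": 0, "wx": 0, "wy": 0, "wz": 0.7, "gripper": 0.0}
    - {"tx": 0, "ty": 0, "tz": 0, "wx": 0, "wy": 0, "wz": 0.7, "gripper": 0.0}

```text
time_s: 12.3
tool_pos: [0.5168, -0.0934, 0.0269]
eef_rot: [0.0, 0.999, 0.045, 0.0]
wrist_force: [0.4, 0.7, 1.4]
width: 0.0114
finger_force: 15.0
```

```bash
python3 st.py
```

```text
12.3 [0.43873555 0.71352158 1.35273687] [ 0.05749609 -0.07212447 -0.02752265] [ 0.51682083 -0.09337613  0.02685235] 5.169670537287955
```

>>> apply_moves:
  motion:
    - {"tx": 0, "ty": 0, "tz": 0, "wx": 0, "wy": 0, "wz": 0.6, "gripper": 0.0}
    - {"tx": 0, "ty": 0, "tz": 0, "wx": 0, "wy": 0, "wz": 0.4, "gripper": 0.0}

```text
time_s: 12.5
tool_pos: [0.5168, -0.0933, 0.0268]
eef_rot: [0.0, 0.999, 0.054, 0.0]
wrist_force: [-0.1, 0.7, 1.9]
width: 0.0119
finger_force: 15.0
```

```bash
python3 st.py
```

```text
12.5 [-0.08698439  0.65501778  1.89850322] [ 0.11821643 -0.00776296  0.00291331] [ 0.51678511 -0.09334546  0.02682474] 6.157852981840507
```

>>> apply_moves:
  motion:
    - {"tx": 0, "ty": 0, "tz": 0, "wx": 0, "wy": 0, "wz": 0.4, "gripper": 0.0}
    - {"tx": 0, "ty": 0, "tz": 0, "wx": 0, "wy": 0, "wz": 0.4, "gripper": 0.0}

```text
time_s: 12.7
tool_pos: [0.5168, -0.0933, 0.0268]
eef_rot: [0.0, 0.998, 0.061, 0.0]
wrist_force: [-0.1, 0.7, 2.1]
width: 0.012
finger_force: 15.0
```

```bash
python3 st.py
```

```text
12.7 [-0.13065391  0.65707708  2.12555529] [ 0.06097727 -0.00645582 -0.06392067] [ 0.51677876 -0.09334856  0.02682434] 6.945739992836054
```

>>> apply_moves:
  motion:
    - {"tx": 0, "ty": 0, "tz": 0, "wx": 0, "wy": 0, "wz": 0.4, "gripper": 0.0}
    - {"tx": 0, "ty": 0, "tz": 0, "wx": 0, "wy": 0, "wz": 0.4, "gripper": 0.0}

```text
time_s: 12.9
tool_pos: [0.5168, -0.0934, 0.0268]
eef_rot: [0.0, 0.998, 0.068, 0.0]
wrist_force: [0.1, 1.0, 1.7]
width: 0.0117
finger_force: 15.0
```

```bash
python3 st.py
```

```text
12.9 [0.103906   0.99215876 1.74590215] [ 0.13417482 -0.05497871 -0.1114482 ] [ 0.51679657 -0.09335422  0.02682484] 7.74573212957745
```

>>> apply_moves:
  motion:
    - {"tx": 0, "ty": 0, "tz": 0, "wx": 0, "wy": 0, "wz": 0.4, "gripper": 0.0}
    - {"tx": 0, "ty": 0, "tz": 0, "wx": 0, "wy": 0, "wz": 0, "gripper": 0.0}

```text
time_s: 13.1
tool_pos: [0.5168, -0.0933, 0.0268]
eef_rot: [-0.0, 0.997, 0.071, 0.0]
wrist_force: [0.9, -0.0, 3.2]
width: 0.012
finger_force: 15.1
```

```bash
python3 st.py
```

```text
13.1 [ 0.91896801 -0.00786002  3.18329491] [ 0.1037455  -0.05663276 -0.20858758] [ 0.51680129 -0.09334804  0.02682442] 8.114247565731292
```

>>> apply_moves:
  motion:
    - {"tx": 0, "ty": 0, "tz": 0, "wx": 0, "wy": 0, "wz": 0, "gripper": 0.04}
    - {"tx": 0, "ty": 0, "tz": 0, "wx": 0, "wy": 0, "wz": 0, "gripper": 0.04}
    - {"tx": 0, "ty": 0, "tz": 0, "wx": 0, "wy": 0, "wz": 0, "gripper": 0.04}
    - {"tx": 0, "ty": 0, "tz": 0, "wx": 0, "wy": 0, "wz": 0, "gripper": 0.04}

```text
time_s: 13.5
tool_pos: [0.5164, -0.0933, 0.0265]
eef_rot: [-0.0, 0.997, 0.071, -0.0]
wrist_force: [1.1, 0.2, -0.0]
width: 0.0351
finger_force: 0.0
```

>>> apply_moves:
  motion:
    - {"tx": 0, "ty": 0, "tz": 0.01, "wx": 0, "wy": 0, "wz": 0, "gripper": 0.04}
    - {"tx": 0, "ty": 0, "tz": 0.03, "wx": 0, "wy": 0, "wz": 0, "gripper": 0.04}
    - {"tx": 0, "ty": 0, "tz": 0.04, "wx": 0, "wy": 0, "wz": 0, "gripper": 0.04}
    - {"tx": 0, "ty": 0, "tz": 0.03, "wx": 0, "wy": 0, "wz": 0, "gripper": 0.04}

```text
time_s: 13.9
tool_pos: [0.5173, -0.0935, 0.1396]
eef_rot: [0.0, 0.997, 0.071, 0.001]
wrist_force: [0.2, 0.3, 0.6]
width: 0.0398
finger_force: 0.0
```

>>> apply_moves:
  motion:
    - {"tx": -0.035, "ty": 0.03, "tz": 0, "wx": 0, "wy": 0, "wz": 0, "gripper": 0.04}
    - {"tx": -0.035, "ty": 0.045, "tz": 0, "wx": 0, "wy": 0, "wz": 0, "gripper": 0.04}
    - {"tx": -0.025, "ty": 0.045, "tz": 0, "wx": 0, "wy": 0, "wz": 0, "gripper": 0.04}
    - {"tx": 0, "ty": 0.045, "tz": 0, "wx": 0, "wy": 0, "wz": 0, "gripper": 0.04}
    - {"tx": 0, "ty": 0.045, "tz": 0, "wx": 0, "wy": 0, "wz": 0, "gripper": 0.04}

```text
time_s: 14.4
tool_pos: [0.4262, 0.1112, 0.1379]
eef_rot: [0.0, 0.998, 0.07, 0.001]
wrist_force: [0.6, -0.7, -0.6]
width: 0.0396
finger_force: 0.0
```

```bash
python3 - <<'E'
from m import *
t=avg("top",4);s=avg("side",3)
np.save("t2.npy",t)
a=cv2.resize(t[220:290,305:405],(400,280),interpolation=cv2.INTER_CUBIC);b=cv2.resize(s[230:315,300:385],(400,400),interpolation=cv2.INTER_CUBIC)
cv2.imwrite("pics/v8.png",np.clip(np.hstack([np.vstack([a,np.zeros((120,400,3))]),b])[:,:,::-1],0,255).astype(np.uint8))
g=t.mean(2);m=np.zeros(g.shape,bool);m[240:268,345:370]=1
blob(m&(g<60),"top",.052,"handle",np.clip(70-g,0,None))
E
```

```text
handle 44 cen [ 0.522  -0.0907] rect [517.7 -92.2] [47.9 10.3] yaw long from y -1.5282
```

View pics/v8.png

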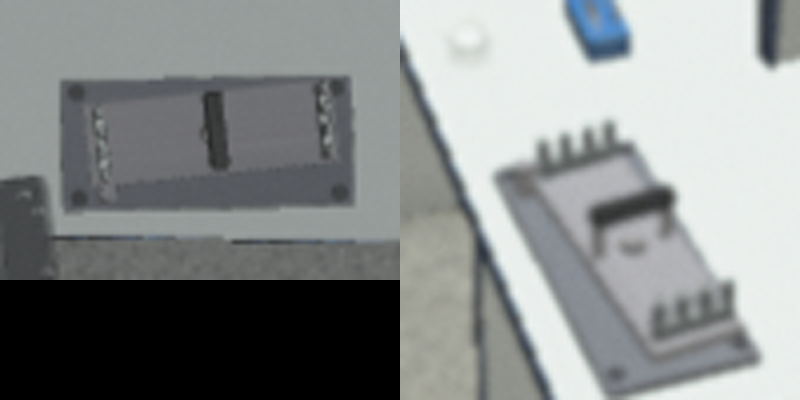

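```bash
python3 - <<'E'
from m import *
t=np.load("t2.npy");g=t.mean(2);m=np.zeros(g.shape,bool);m[238:270,350:366]=1
for th in(70,78,85): blob(m&(g<th),"top",.052,"handle",np.clip(90-g,0,None))
# edges of the plate vs base: per-column gradient in rectified patch at z=.018
c=(.5165,-.0925);P=rectify("top",t,c,.1,.018).mean(2);P=cv2.GaussianBlur(P,(0,0),2)
G=np.diff(P,axis=0)
for nm,sg,lo,hi in(("front",-1,225,275),("back",1,120,175)):
    pts=[]
    for k in list(range(60,170,4))+list(range(232,330,4)):
        r=lo+np.argmax(sg*G[lo:hi,k]); pts.append((c[1]+.1-k*.0005,c[0]+.1-r*.0005))
    pts=np.array(pts); f=np.polyfit(pts[:,0],pts[:,1],1)
    for _ in range(5):
        e=abs(np.polyval(f,pts[:,0])-pts[:,1]); f=np.polyfit(pts[e<max(.002,np.median(e)),0],pts[e<max(.002,np.median(e)),1],1)
    print(nm,"yaw",-f[0],"x at pin y",np.polyval(f,c[1]),np.median(e))
# stop
stop=np.array([.5106,-.092])+np.array([[np.cos(.044),-np.sin(.044)],[np.sin(.044),np.cos(.044)]])@[-.034,.07]
print(stop)
env.read_state()
E
```

```text
handle 88 cen [ 0.5177 -0.0926] rect [517.5 -92.9] [49.1 12.2] yaw long from y -1.4437
handle 90 cen [ 0.5177 -0.0927] rect [516.5 -93. ] [51.1 12.3] yaw long from y -1.4477
handle 106 cen [ 0.5176 -0.0928] rect [517.3 -92. ] [54.  16.3] yaw long from y -1.4509
front yaw 0.1282853982300889 x at pin y 0.48978999999999995 0.000368849557522144
back yaw 0.12732023341252643 x at pin y 0.5458674212757764 0.00022538806072458506
[ 0.4735539  -0.02356327]
```

```bash
python3 -c "
from rig import env
print(env.finish_job())"
```

```text
the job is handed in; nothing more can be done
None
```

The rack is seated flat over the pin, swung against the stop post and released, and the job is handed in. In the last pictures the post axis measured about 35 mm from the rack's long centre line (34 mm is touching, 36.5 mm the limit). I haven't seen the judge's verdict.

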